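# Sieve the worn milling balls with the stirring rod

### The arm

A 6-joint arm with a two-finger parallel gripper is mounted at the origin on a cart in front of the work surface, level with it; the furniture and walls round the work are solid. World frame = base frame: x ahead of the robot, y to its left, z up, the work surface at z = 0. Lengths are in mm, angles in rad, forces in N, time in s.
With the tool pointing down it reaches from about 300 to 775 mm from the base axis. Payload 14.6 kg.
Tool frame: the origin (TCP) lies between the finger pads; the fingertips stand 25 mm ahead of it and the grasp point (between the pads) lies 6 mm ahead of it; z points along the fingers, y is the line along which they close (so a half turn about z gives the same grasp; the last joint's range is limited). The gripper opens to 94 mm and grips with 3 to 60 N. Pads are 16 mm wide; open, the fingers measure 119 mm over their backs; the gripper's body (75 mm by 177 mm) begins 78 mm behind the grasp point.
Start: joints at [1.201, 0.3, 1.521, -0, 1.321, -0.067], TCP at [164.004, 524.969, 230.446] pointing down, gripper open.
Joint ranges: [-3.03, 3.03], [-0.79, 2.21], [0.23, 2.52], [-1.04, 4.18], [0, 3.07], [-2.55, 2.55]. Speed limits (rad/s): [2.22, 2.22, 2.57, 3.14, 3.14, 3.14].

### API

Orientations are given as [roll, pitch, yaw] about the fixed x, y, z axes, in that order (R = Rz(yaw) Ry(pitch) Rx(roll)).
In Python, from cell import manip gives the robot as it stands. The module is installed in compiled form; this text tells all that it offers.
- The arm moves only by the tool step_arm, never from a script. Its argument "series" is one flat list of numbers, 5 for each row, row after row: the shift along the world's x, y, z in mm, then the turn about the world's z in rad, then the closure, from 0 (fully open) to 1 (shut). In form: [dx, dy, dz, spin, jaw, dx, dy, dz, spin, jaw, ...]. A call has 1 to 20 rows; each row shifts and turns the commanded pose from where the row before left it; what a row does not reach is not made up. A row lasts 1/8 s, in which the tool goes at most 62.5 mm and 10.7 degrees, less where a joint would pass 70% of its speed; a pose out of reach is approached as far as the arm can. A call is refused whole if a number of a shift passes 62.5 or a number of a turn 0.188, either way. A call with a gripper value outside its range is refused whole. The fingers move at their own pace and stop on an object; "squeeze" is the grip in N (left out, the last holds). Time passes only in rows, so rows that do not move let the fingers close. It gives the time, the measured TCP pose, the force, the opening and the grip force at its end, in the units of the state.
- manip.read_state(): the state, without advancing time (a new reading comes with each control period).
- manip.camera(name): name is "scene" or "top" or "wrist"; returns (picture, depth): 384x512x3 uint8, blue, green, red; 384x512 float32, mm along the optical axis (not along the pixel's ray), 0 where there is no reading.
- manip.camera_info(name): a dict with "fovy" (degrees; the focal length in pixels is half the picture's height over the tangent of half this angle, whatever the lens; pixels are square), "cx", "cy" (the principal point, pixels), "eye" and "orientation" of the camera in the world. Camera axes: x right, y down, z forward; pixel columns grow to the right and rows downward; lengths in mm; the calibration is good to about 2 mm. The wrist camera is an equidistant fisheye: a pixel r from the principal point sees the ray r / f radians off the axis. A picture is of the moment at which its call begins: read the wrist's pose just before it. camera_info takes no time and is no camera call; for the wrist camera it gives the pose at the moment of the call.
- manip.sign_off(): hands the job in; it is judged then, once.
The state is a dict: "clock": time; "joints": joint angles; "qd": joint speeds; "effort": joint torques, N m; "eef_pos": TCP position; "eef_rot": TCP orientation; "wrist_force": force on the tool from outside, world axes, zero at the start; "moment": the same for the moment, N m; "finger_gap": finger opening in mm; "finger_force": force on a finger pad.
Only numpy, scipy, OpenCV 4.12 (cv2) and the standard library are available. Lean on these libraries where they do the work, as an engineer would, in place of code of your own. Each camera call takes 0.05 s, during which the arm holds its last target. There are 200 camera calls.

### The job

The worn steel milling balls have to be sieved out of the batch: stand the stirring rod, foot down, in the empty beaker and let go, then take it afresh by its handle so that it can be held upright, and stir the balls in the sieve with it until all five small ones have dropped through the holed plate into the pan below and the three large ones are left on the plate. Touch the balls with nothing but the rod, leave the other things on the bench where they are, and finish with the rod standing foot down in the upright beaker again.

Things in the scene. Friction and masses are not known exactly. Their poses are not given: they have to be found in the camera images.
- rod_grip (a point): Centre of the handle of the straight stirring rod (205 mm, 0.11 kg), which lies on the bench, axis 11 mm up. Black hexagonal handle 75 mm long, 22 mm across flats (a pair of flats level); bare steel shaft, diameter 10 mm, 114 mm long; white round foot, diameter 22 mm, 16 mm long. x axis: along the rod from foot to handle. Centre of mass about 85 mm from the foot's end.
- rod_tip (a point): Centre of the flat end face of the rod's white foot, on the rod's axis, 167.5 mm from the handle's centre; axes as there (x from foot to handle). The foot is wider than the holes of the sieve plate.
- beaker: Empty white plastic beaker, loose, 0.3 kg: 76 mm outside diameter (82 at the thin lip), 70 inside, 100 high, inner floor 5 mm up. Origin at the centre of its underside, z up. A rod let go in it leans about 30 degrees from upright against the rim, its foot in the opposite corner of the floor.
- sieve: Round deep steel test sieve on its receiver pan, fixed: 134 mm outside, about 126 inside, 110 high, open at the top, bare steel. Origin at the centre of its underside, z up. Holed plate inside, 32 to 36 mm up; the pan's floor is 4 mm up, below the plate: what falls through a hole lies there.
- sieve_plate (a point): Centre of the sieve plate's upper face, 36 mm above the bench; axes as the sieve's. The flat plate has 13 round holes of 18 mm on a 30 mm triangular pitch: one at the centre, six at 30 mm from it (at 0, 60, 120 .. degrees from this x axis) and six at 52 mm (at 30, 90, 150 .. degrees).
- small_1_center (a point): Centre of a small polished steel ball, 14 mm diameter, about 11 g: it passes the holes. It starts on the solid part of the plate and stays where it is until pushed.
- small_2_center (a point): Centre of a small polished steel ball, 14 mm diameter, about 11 g: it passes the holes. It starts on the solid part of the plate and stays where it is until pushed.
- small_3_center (a point): Centre of a small polished steel ball, 14 mm diameter, about 11 g: it passes the holes. It starts on the solid part of the plate and stays where it is until pushed.
- small_4_center (a point): Centre of a small polished steel ball, 14 mm diameter, about 11 g: it passes the holes. It starts on the solid part of the plate and stays where it is until pushed.
- small_5_center (a point): Centre of a small polished steel ball, 14 mm diameter, about 11 g: it passes the holes. It starts on the solid part of the plate and stays where it is until pushed.
- large_1_center (a point): Centre of a large polished steel ball, 24 mm diameter, about 57 g: too big for the holes, it only settles about 4 mm into one and can be pushed out again.
- large_2_center (a point): Centre of a large polished steel ball, 24 mm diameter, about 57 g: too big for the holes, it only settles about 4 mm into one and can be pushed out again.
- large_3_center (a point): Centre of a large polished steel ball, 24 mm diameter, about 57 g: too big for the holes, it only settles about 4 mm into one and can be pushed out again.
- tape_roll_mid (a point): Bystander, loose: roll of label tape lying flat, 66 mm wide, 19 mm high; point 6 mm above its underside, at its centre.
- marker_blue_mid (a point): Bystander, loose: marker pen lying flat, 130 mm long along its own y, 14 mm thick; point at its middle.
- petri_a_mid (a point): Bystander, loose: flat dish with lid, 60 mm wide, 14 mm high; point at its centre.
- tweezers_mid (a point): Bystander, loose: steel tweezers lying flat, 140 mm long along their own y, 9 mm high; point at their middle.
- sample_1: Bystander, fixed: sample cup with screw lid, 41 mm wide, 59 mm high; origin at the centre of its underside.
- petri_b: Bystander, fixed: flat dish with lid, 60 mm wide, 14 mm high, front right; origin at the centre of its underside.
- dropper_2: Bystander, fixed: dropper bottle, 36 mm wide, 93 mm high; origin at the centre of its underside.
- lab_timer: Bystander, fixed: bench timer on a wedge foot, 70 mm wide, 56 mm high; origin at the centre of its underside. Behind it a wall shelf overhangs the bench from 0.62 m ahead of the robot, its underside 0.51 m up; to its right a screen stands 0.60 m ahead, from 0.32 m right of the robot outward, 0.13 to 0.47 m up.

How it is judged:
By the outcome, as a careful person would: the job done as asked, in the order asked, and still so for the second after the job is handed in, with the robot touching nothing.
It also fails if it takes over 72 s, if anything falls off the work surface, if the arm or the gripper's body presses on something with over 40 N, if the wrist force passes 120 N, or if a joint passes its speed limit or range.

## Working session

There is one attempt and no reset: what is moved stays moved. The work goes in short steps, Python scripts to look and compute and a tool call to move; the robot and the scene stay as the last step left them, time stands still between calls to the robot, and variables do not carry over. Pictures are saved under pics/ and viewed, at most 10 in all, crops included, and the job is handed in when it is done.

Besides the shell and the picture viewer there is one more tool, called after "Emit:" as name(argument=value, ...) on one line, values as JSON. step_arm: Moves the arm, as the interface text tells. Its arguments: {"type":"object","properties":{"series":{"type":"array"},"squeeze":{"type":"number"}},"required":["series"]}

```bash
mkdir -p pics
python3 - <<'E'
from cell import manip
import cv2,numpy as np
s=manip.read_state();print({k:np.round(v,3).tolist() for k,v in s.items()})
for n in ("scene","top","wrist"):
    print(n,manip.camera_info(n))
    p,d=manip.camera(n);cv2.imwrite(f"pics/{n}0.png",p);np.save(f"{n}0.npy",d)
E
```

```text
{'clock': 0.0, 'joints': [1.201, 0.3, 1.522, -0.0, 1.321, -0.067], 'qd': [0.001, -0.001, 0.001, -0.001, 0.001, 0.0], 'effort': [0.0, -53.182, -35.273, 0.071, 0.024, -0.0], 'eef_pos': [163.921, 524.753, 229.896], 'eef_rot': [-3.14, -0.0, 2.839], 'wrist_force': [0.071, -0.65, -0.698], 'moment': [0.032, 0.035, 0.094], 'finger_force': 0.0, 'finger_gap': 94.128}
scene {'fovy': 46.895132184077205, 'cx': 255.10799992736756, 'cy': 186.01733139367747, 'eye': array([-303.84451491, -571.69692706,  789.3888387 ]), 'orientation': array([-2.1801678 ,  0.01341318, -0.94568146])}
top {'fovy': 44.9250604738481, 'cx': 252.23773946559308, 'cy': 198.72380946498384, 'eye': array([ 223.97681648,   37.42828122, 1448.1819648 ]), 'orientation': array([-2.92680983e+00,  1.35383683e-03, -1.59526900e+00])}
wrist {'fovy': 65.70646984690485, 'cx': 259.602044080901, 'cy': 197.4554254846728, 'eye': array([ 96.74412946, 546.42620768, 384.00752463]), 'orientation': array([2.89910259e+00, 1.72626845e-03, 1.26828366e+00])}
```

Run:
```python
import cv2
a=cv2.imread("pics/top0.png");cv2.imwrite("pics/top0b.png",cv2.resize(a,(800,600),interpolation=cv2.INTER_CUBIC))
```

```text
(no output)
```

View pics/top0b.png

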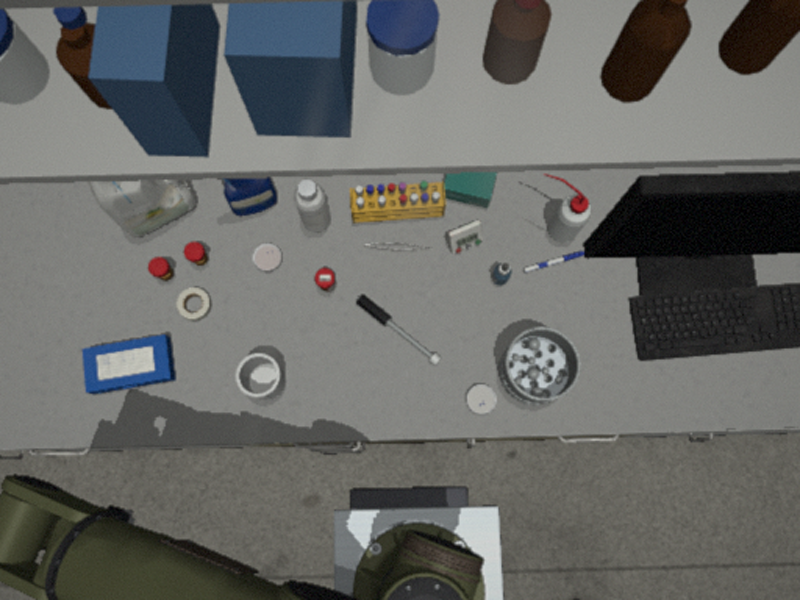

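View pics/scene0.png

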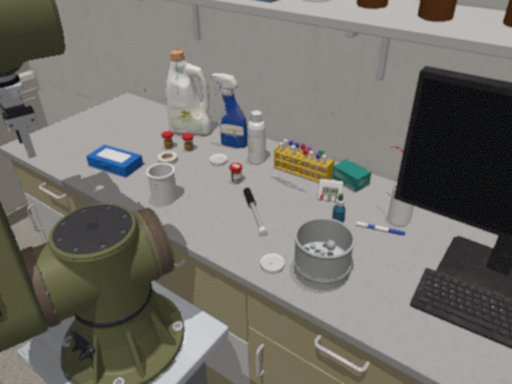

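Top view (at 1.5625x): rod handle at (372,308), white foot at (434,357). Beaker is at (260,376), sieve at (538,365), petri_b at (481,398), and dropper_2 at (501,272). The scene view agrees.

```bash
cat > h.py <<'E'
import numpy as np,cv2
from scipy.spatial.transform import Rotation as R
from cell import manip
def ray(info,uv,fish=False):
    uv=np.atleast_2d(np.float64(uv)); f=192/np.tan(np.radians(info["fovy"])/2)
    d=(uv-[info["cx"],info["cy"]])/f
    if fish:
        th=np.linalg.norm(d,axis=1)+1e-12; v=np.c_[d*(np.sin(th)/th)[:,None],np.cos(th)]
    else: v=np.c_[d,np.ones(len(d))]
    return v@R.from_euler("xyz",info["orientation"]).as_matrix().T
def onz(info,uv,z,fish=False):
    v=ray(info,uv,fish);e=np.array(info["eye"]); return (e+v*((z-e[2])/v[:,2])[:,None])[:,:2]
def proj(info,P,fish=False):
    f=192/np.tan(np.radians(info["fovy"])/2)
    c=(np.atleast_2d(P)-info["eye"])@R.from_euler("xyz",info["orientation"]).as_matrix()
    q=c[:,:2]/c[:,2:]
    if fish:
        r=np.linalg.norm(c[:,:2],axis=1)+1e-12; q=c[:,:2]/r[:,None]*np.arctan2(r,c[:,2])[:,None]
    return q*f+[info["cx"],info["cy"]]
E
python3 - <<'E'
from h import *
a=cv2.imread("pics/top0.png");I=manip.camera_info("top");k=1.5625
# handle: dark mask near
g=a.max(2).astype(int)
m=np.zeros(g.shape,np.uint8);m[185:212,225:252]=(g[185:212,225:252]<60)
ys,xs=np.nonzero(m);print("handle",len(xs));P=onz(I,np.c_[xs,ys],14)
c=P.mean(0);w,v=np.linalg.eigh(np.cov((P-c).T));t=(P-c)@v[:,1];print(c,v[:,1],t.min(),t.max(),np.ptp((P-c)@v[:,0]))
sub=g[222:236,270:286];m=sub>200;ys,xs=np.nonzero(m);f=onz(I,[[xs.mean()+270,ys.mean()+222]],14)[0];print("foot",f,len(xs))
d=(c-f);print("len",np.linalg.norm(d),"yaw",np.arctan2(d[1],d[0]))
gray=cv2.cvtColor(a,cv2.COLOR_BGR2GRAY)
big=cv2.resize(gray,None,fx=4,fy=4,interpolation=cv2.INTER_CUBIC)
for n,(u,v),z,rr in (("beaker",(260,376),100,40.5),("sieve",(538,365),110,66)):
    cu,cv_=u/k,v/k; r=rr*464/(1448-z)*4
    x0,y0=int(cu*4-160),int(cv_*4-160);s=big[y0:y0+320,x0:x0+320]
    H=cv2.HoughCircles(cv2.GaussianBlur(s,(7,7),2),cv2.HOUGH_GRADIENT_ALT,1,30,param1=100,param2=0.5,minRadius=int(r*.8),maxRadius=int(r*1.15))
    if H is None: print(n,None);continue
    for h in H.reshape(-1,3): print(n,onz(I,[[(h[0]+x0)/4-.375,(h[1]+y0)/4-.375]],z),h[2]/r*rr)
E
```

```text
handle 162
[540.96562757  75.21636196] [0.656764   0.75409618] -37.438778959509136 36.901607268150364 22.614286466651713
foot [nan nan] 0
len nan yaw nan
beaker [[402.33935003 291.18620045]] 41.017643
beaker [[402.33935003 291.18620045]] 34.43405
sieve [[ 405.54725534 -236.20228268]] 67.11215<stdin>:8: RuntimeWarning: Mean of empty slice.
  ret = ret.dtype.type(ret / rcount)
```

Emit:
step_arm(series=[31.4, -37.5, 0, -0.165, 0, 31.4, -37.5, 0, -0.165, 0, 31.4, -37.5, 0, -0.165, 0, 31.4, -37.5, 0, -0.165, 0, 31.4, -37.5, 0, -0.165, 0, 31.4, -37.5, 0, -0.165, 0, 31.4, -37.5, 0, -0.165, 0, 31.4, -37.5, 0, -0.165, 0, 31.4, -37.5, 0, -0.165, 0, 31.4, -37.5, -20, -0.165, 0, 31.4, -37.5, -40, -0.165, 0, 31.4, -37.5, -50, -0.165, 0], squeeze=3)

```text
clock: 1.65
eef_pos: [538.2, 77.9, 125.3]
eef_rot: [3.141, -0.001, 0.853]
wrist_force: [-0.0, 0.2, 0.0]
finger_gap: 94.0
finger_force: 0.0
```

Run:
```python
from h import *
I=manip.camera_info("wrist");p,d=manip.camera("wrist");cv2.imwrite("pics/w1.png",p)
print(manip.read_state()["eef_pos"])
print(proj(I,[[541,75,11],[431,-51,11]],True))
```

```text
[537.77052136  74.4770448  118.62919931]
[[265.08099455 200.76067165]
 [263.9916754  340.22125905]]
```

View pics/w1.png

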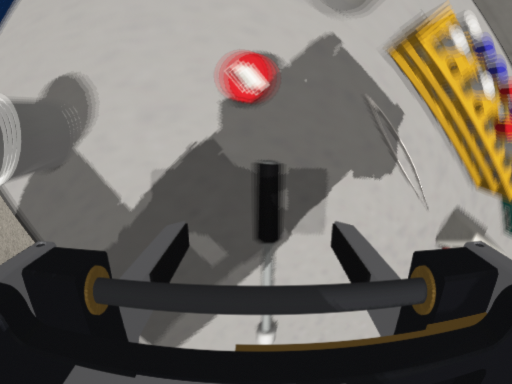

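The handle shows at (268,162)–(268,240) and the foot at (266,335), within 3 px of prediction. I'll descend and grip lightly.

Emit:
step_arm(series=[0, 0, -40, 0, 0, 0, 0, -40, 0, 0, 0, 0, -12, 0, 0.3, 0, 0, 0, 0, 0.8, 0, 0, 0, 0, 1, 0, 0, 0, 0, 1, 0, 0, 0, 0, 1, 0, 0, 0, 0, 1], squeeze=4)

```text
clock: 2.7
eef_pos: [537.2, 79.4, 34.5]
eef_rot: [3.141, -0.0, 0.859]
wrist_force: [0.1, -0.4, -0.1]
finger_gap: 37.4
finger_force: 0.4
```

Emit:
step_arm(series=[0, 0, 0, 0, 1, 0, 0, 0, 0, 1, 0, 0, 0, 0, 1])

```text
clock: 3.08
eef_pos: [537.2, 79.4, 34.3]
eef_rot: [3.141, -0.0, 0.859]
wrist_force: [0.8, -0.1, 2.1]
finger_gap: 25.0
finger_force: 4.0
```

Emit:
step_arm(series=[0, 0, 0, 0, 0.55, 0, 0, 0, 0, 0.55, 4, -5, -7, 0, 0.55, 0, 0, 0, 0, 0.8, 0, 0, 0, 0, 1, 0, 0, 0, 0, 1, 0, 0, 0, 0, 1])

```text
clock: 3.95
eef_pos: [541.1, 74.4, 27.2]
eef_rot: [-3.142, 0.0, 0.859]
wrist_force: [-0.6, 0.2, -0.9]
finger_gap: 24.8
finger_force: 4.0
```

Emit:
step_arm(series=[0, 0, 20, 0, 1, 0, 0, 35, 0, 1, 0, 0, 40, 0, 1, 0, 0, 40, 0, 1, 0, 0, 40, 0, 1, 0, 0, 40, 0, 1, 0, 0, 40, 0, 1, 0, 0, 30, 0, 1])

```text
clock: 4.95
eef_pos: [541.1, 74.4, 314.0]
eef_rot: [3.141, -0.001, 0.859]
wrist_force: [0.1, -0.0, -1.4]
finger_gap: 22.5
finger_force: 3.9
```

Run:
```python
from h import *
s=manip.read_state();print(s["eef_pos"],s["finger_gap"])
I=manip.camera_info("scene");p,d=manip.camera("scene")
print(proj(I,[s["eef_pos"]-[0,0,16],s["eef_pos"]-[0,0,184]]))
u,v=proj(I,[s["eef_pos"]])[0].astype(int)
cv2.imwrite("pics/s1.png",cv2.resize(p[max(0,v-60):v+120,max(0,u-90):u+110],None,fx=3,fy=3,interpolation=2)); print(u,v)
```

```text
[541.0605208   74.40826561 314.03188108] 22.531381430911424
[[246.31781052 107.20167634]
 [247.79260443 162.07165008]]
246 101
```

View pics/s1.png

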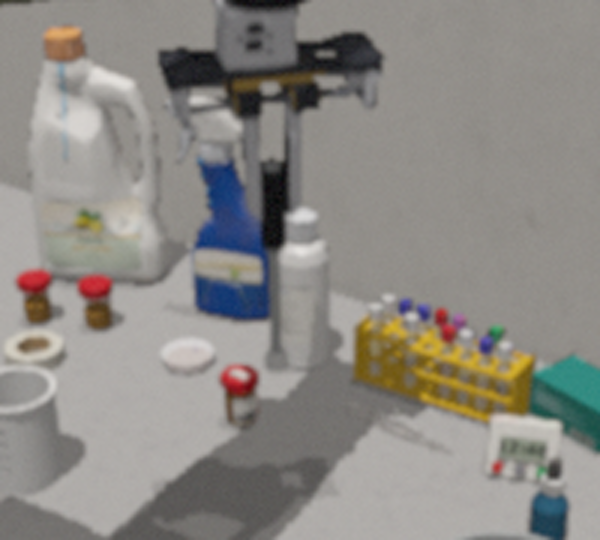

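The rod hangs vertically with its foot at about (248,161), as predicted. I'll carry it over the beaker.

Emit:
step_arm(series=[-8, 12, 0, 0, 1, -17, 23, 0, 0, 1, -23, 32, 0, 0, 1, -28, 38, 0, 0, 1, -28, 38, 0, 0, 1, -22, 31, 0, 0, 1, -15, 20, 0, 0, 1, -8, 11, 0, 0, 1, 0, 0, 0, 0, 1, 0, 0, 0, 0, 1, 0, 0, 0, 0, 1])

```text
clock: 6.38
eef_pos: [392.5, 278.8, 312.0]
eef_rot: [-3.142, 0.0, 0.858]
wrist_force: [-0.6, 0.2, -1.7]
finger_gap: 22.3
finger_force: 4.0
```

Run:
```python
from h import *
s=manip.read_state();print(s["eef_pos"],s["finger_gap"])
I=manip.camera_info("scene");p,d=manip.camera("scene")
u,v=proj(I,[s["eef_pos"]])[0].astype(int)
x0,y0=max(0,u-60),max(0,v-20)
print(proj(I,[s["eef_pos"]-[0,0,184]]),proj(I,[[402,291,100]]),x0,y0)
cv2.imwrite("pics/s2.png",cv2.resize(p[y0:y0+150,x0:x0+140],None,fx=4,fy=4,interpolation=2))
```

```text
[392.52131468 278.82110617 312.03629222] 22.345593720315083
[[158.47006415 163.84684522]] [[159.23404536 169.36995444]] 88 83
```

View pics/s2.png

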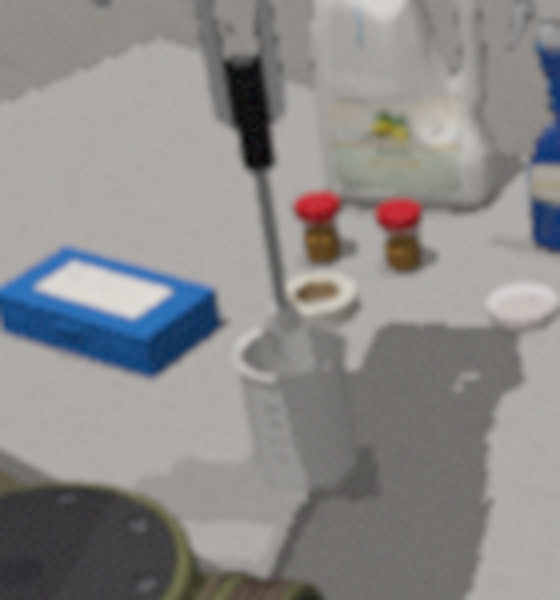

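Emit:
step_arm(series=[0, 0, -25, 0, 1, 0, 0, -30, 0, 1, 0, 0, -30, 0, 1, 0, 0, -25, 0, 1, 0, 0, -10, 0, 1, 5, 6, -2, 0, 1, 6, 7, -1, 0, 1, 6, 7, -1, 0, 1, 6, 7, -1, 0, 1, 0, 0, 0, 0, 0.4, 0, 0, 0, 0, 0, 0, 0, 0, 0, 0, 0, 0, 0, 0, 0])

```text
clock: 8.05
eef_pos: [415.0, 306.3, 187.2]
eef_rot: [3.142, 0.0, 0.859]
wrist_force: [-0.5, -0.9, 0.4]
finger_gap: 58.5
finger_force: 0.0
```

Run:
```python
from h import *
s=manip.read_state();print(s["eef_pos"],s["finger_gap"])
I=manip.camera_info("scene");p,d=manip.camera("scene")
x0,y0=80,70
cv2.imwrite("pics/s3.png",cv2.resize(p[y0:y0+150,x0:x0+140],None,fx=4,fy=4,interpolation=2))
```

```text
[415.03975655 306.25678517 187.22962303] 58.54801165450136
```

View pics/s3.png

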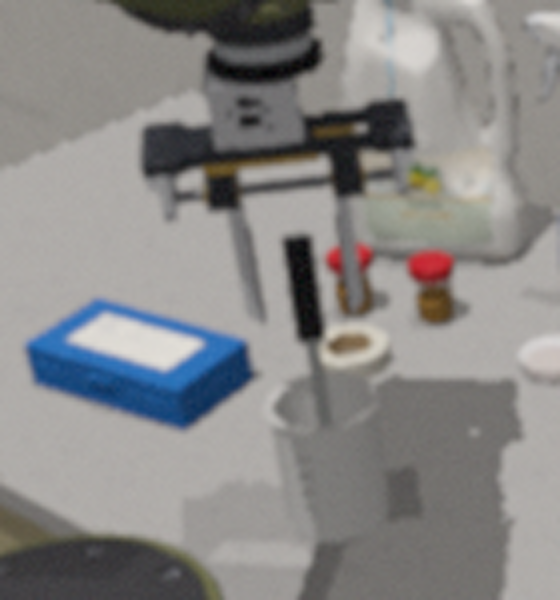

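Rod stands in the beaker leaning away, free of the fingers. I'll raise and turn 90°.

Emit:
step_arm(series=[0, 0, 0, 0, 0, 0, 0, 30, 0, 0, 0, 0, 50, 0, 0, 0, 0, 20, 0, 0, 0, 0, 0, 0.18, 0, 0, 0, 0, 0.18, 0, 0, 0, 0, 0.18, 0, 0, 0, 0, 0.18, 0, 0, 0, 0, 0.18, 0, 0, 0, 0, 0.18, 0, 0, 0, 0, 0.18, 0, 0, 0, 0, 0.18, 0, 0, 0, 0, 0.13, 0])

```text
clock: 9.72
eef_pos: [415.1, 306.3, 287.2]
eef_rot: [3.142, -0.0, 2.434]
wrist_force: [0.8, -0.5, 0.4]
finger_gap: 94.4
finger_force: 0.0
```

Run:
```python
from h import *
s=manip.read_state();print(s["eef_pos"],s["eef_rot"],s["finger_gap"])
I=manip.camera_info("wrist");p,d=manip.camera("wrist");cv2.imwrite("pics/w2.png",p);np.save("w2.npy",d)
print(proj(I,[[402,291,100],[402,291,5]],True)); print(I)
```

```text
[415.09700889 306.32276131 287.22367009] [ 3.14155753e+00 -1.41227510e-05  2.43375217e+00] 94.43285374583638
[[242.63717429 185.99988289]
 [246.26342009 173.03349228]]
{'fovy': 65.70646984690485, 'cx': 259.602044080901, 'cy': 197.4554254846728, 'eye': array([361.39121097, 352.3138825 , 441.25807212]), 'orientation': array([2.89871346e+00, 8.87105475e-04, 8.63314601e-01])}
```

View pics/w2.png

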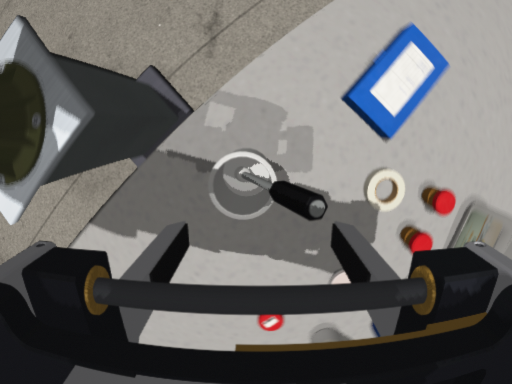

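The handle runs from (277,188) to its top at (315,207). The beaker is still at (243,185).

Run:
```python
from h import *
I=dict(fovy=65.70646984690485,cx=259.602044080901,cy=197.4554254846728,eye=np.array([361.39121097,352.3138825,441.25807212]),orientation=np.array([2.89871346,8.87105475e-04,8.63314601e-01]))
d=np.load("w2.npy");print(d[207,315],d[190,280])
t=onz(I,[[315,207]],188,1)[0];b=onz(I,[[277,188]],123,1)[0];f=onz(I,[[245,175]],12,1)[0]
print(t,b,f,np.degrees(np.arctan2(*(t-b)[::-1])),np.linalg.norm(t-b))
v=ray(I,[[315,207]],1)[0];e=I["eye"];c=R.from_euler("xyz",I["orientation"]).as_matrix()[:,2];print(e+v*d[207,315]/(v@c))
```

```text
0.0 294.4473
[447.84912814 343.33771117] [425.41198648 322.27776468] [402.34370758 288.66278045] 43.18651953565996 30.7724986296719
[361.39121097 352.3138825  441.25807212]
```

Emit:
step_arm(series=[12, 14, -10, 0, 0, 9, 12, -30, 0, 0, 0, 0, -35, 0, 0, 0, 0, -32, 0, 0.1, 0, 0, -15, 0, 0.3, 0, 0, 0, 0, 0.45, 0, 0, 0, 0, 0.45, -6, -7, 2, 0, 0.45, -8, -9, 3, 0, 0.45, -8, -10, 3, 0, 0.45, -8, -10, 3, 0, 0.45, -8, -10, 2, 0, 0.45, -7, -8, 1, 0, 0.5, 0, 0, 0, 0, 0.55], squeeze=20)

```text
clock: 11.52
eef_pos: [390.8, 278.0, 179.4]
eef_rot: [3.141, 0.0, 2.429]
wrist_force: [-0.9, 0.4, -0.3]
finger_gap: 42.9
finger_force: 0.0
```

Run:
```python
from h import *
s=manip.read_state();print(s["eef_pos"],s["finger_gap"],s["finger_force"],s["wrist_force"])
I=manip.camera_info("scene");p,d=manip.camera("scene")
x0,y0=80,70
a=cv2.resize(p[y0:y0+150,x0:x0+140],None,fx=4,fy=4,interpolation=2)
cv2.imwrite("pics/s4.png",a)
```

```text
[390.84651212 277.98916662 179.42802183] 42.949798726156736 0.0 [-0.85245593  0.43247038 -0.27146687]
```

View pics/s4.png

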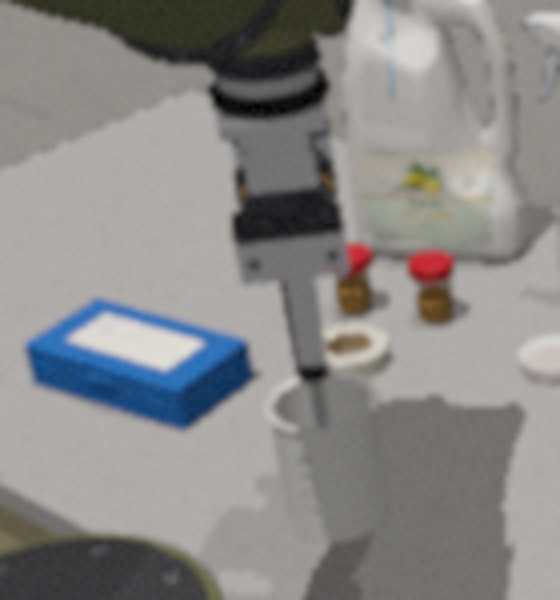

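The rod sits between the fingers near vertical, and the beaker hasn't moved. Closing now.

Emit:
step_arm(series=[0, 0, 0, 0, 0.7, 0, 0, 0, 0, 0.8, 0, 0, 0, 0, 1, 0, 0, 0, 0, 1, 0, 0, 0, 0, 1], squeeze=25)

```text
clock: 12.2
eef_pos: [391.1, 278.4, 179.1]
eef_rot: [-3.141, -0.0, 2.429]
wrist_force: [1.0, -0.3, -0.3]
finger_gap: 24.5
finger_force: 25.0
```

Emit:
step_arm(series=[0, 0, 30, 0, 1, 0, 0, 40, 0, 1, 0, 0, 40, 0, 1, 0, 0, 25, 0, 1], squeeze=55)

```text
clock: 12.7
eef_pos: [391.2, 278.4, 316.0]
eef_rot: [3.14, 0.0, 2.429]
wrist_force: [0.3, 0.2, -2.0]
finger_gap: 23.9
finger_force: 55.0
```

Run:
```python
from h import *
s=manip.read_state();print(s["eef_pos"],s["finger_gap"],s["wrist_force"])
I=manip.camera_info("scene");p,d=manip.camera("scene");cv2.imwrite("pics/s5.png",p)
J=manip.camera_info("top");q,d=manip.camera("top");cv2.imwrite("pics/t5.png",q)
W=manip.camera_info("wrist");w,d=manip.camera("wrist");cv2.imwrite("pics/w5.png",w)
e=s["eef_pos"]
for dz in (150,160,170,180): print(dz,proj(I,[e-[0,0,dz]]),proj(J,[e-[0,0,dz]]))
u,v=proj(I,[e-[0,0,90]])[0].astype(int);print(u-50,v-75)
a=cv2.resize(p[v-75:v+75,u-50:u+50],None,fx=4,fy=4,interpolation=2)
u,v=proj(J,[e-[0,0,90]])[0].astype(int);print(u-25,v-75)
b=cv2.resize(q[v-75:v+75,u-50:u+50],None,fx=4,fy=4,interpolation=2)
cv2.imwrite("pics/s5c.png",a)
```

```text
[391.18842583 278.44235384 316.02928393] 23.93534305667231 [ 0.34105486  0.16275642 -2.00984715]
150 [[156.32283611 152.48536665]] [[164.47510692 240.48954498]]
160 [[156.82878897 155.58038685]] [[165.14098426 240.93799722]]
170 [[157.33007331 158.64684879]] [[165.79690578 241.37974446]]
180 [[157.82675346 161.68514593]] [[166.4430931  241.81493594]]
103 58
135 162
```

View pics/s5c.png

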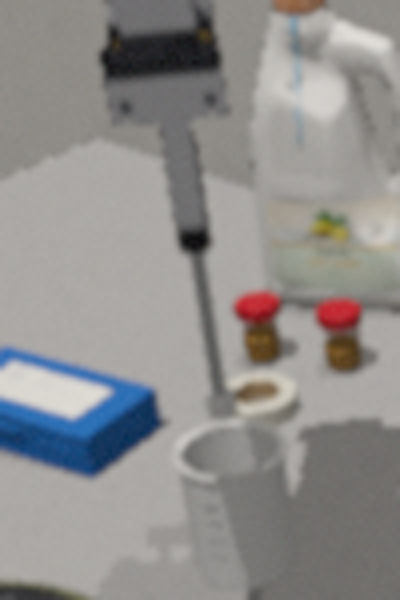

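The foot hangs at (157.7,160.5), so the rod is vertical and its tip is about 175 mm below the TCP. I'll move to beside the sieve so the wrist camera looks into it.

Emit:
step_arm(series=[2, -15, 0, 0, 1, 4, -30, 0, 0, 1, 5, -45, 0, 0, 1, 7, -55, 0, 0, 1, 7, -55, 0, 0, 1, 7, -55, 0, 0, 1, 7, -55, 0, 0, 1, 7, -55, 0, 0, 1, 7, -55, 0, 0, 1, 6, -50, 0, 0, 1, 5, -45, 0, 0, 1, 3, -30, 0, 0, 1, 1, -15, -10, 0, 1, 0, 0, -10, 0, 1, 0, 0, 0, 0, 1])

```text
clock: 14.72
eef_pos: [458.8, -280.6, 292.9]
eef_rot: [-3.141, -0.002, 2.43]
wrist_force: [0.4, 0.1, -0.5]
finger_gap: 23.7
finger_force: 55.0
```

Run:
```python
from h import *
s=manip.read_state();print(s["eef_pos"],s["finger_gap"],s["wrist_force"])
W=manip.camera_info("wrist");p,d=manip.camera("wrist");cv2.imwrite("pics/w6.png",p);np.savez("w6.npz",d=d,**W)
c=proj(W,[[405.5,-236.2,36]],True)[0];print(c,W["eye"]);u,v=c.astype(int)
x0,y0=max(u-80,0),max(v-75,0);print(x0,y0)
a=p[y0:y0+120,x0:x0+160];cv2.imwrite("pics/w6c.png",cv2.resize(a,None,fx=5,fy=5,interpolation=2))
```

```text
[ 458.75186758 -280.58860938  292.94710914] 23.732477185098602 [ 0.40400889  0.08838803 -0.50378105]
[258.98955819 126.64594316] [ 405.52042039 -234.58963733  447.14147144]
178 51
```

View pics/w6c.png

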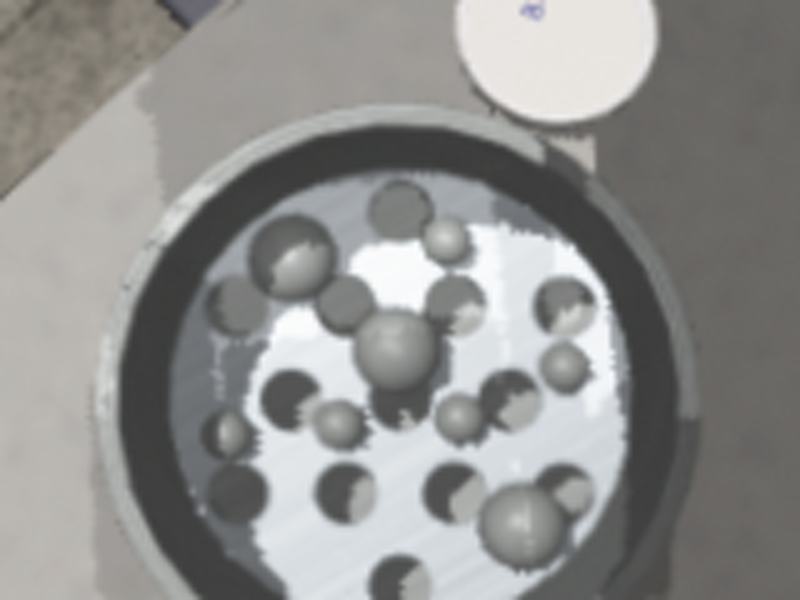

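The view shows all 13 holes. The small balls are at (447,240), (340,423), (461,417), (565,366) and (228,433). The large ones are at (292,256), (397,348) and (522,526). Next, converting these to world positions.

```bash
cat > g.py <<'E'
from h import *
def conv(W,px,z,x0=178,y0=51,k=5): return onz(W,(np.float64(px)+.5)/k-.5+[x0,y0],z,True)
HP=[(400,210),(236,305),(347,303),(457,303),(565,305),(290,400),(400,405),(510,400),(236,492),(345,492),(455,492),(565,492),(400,582)]
E
python3 - <<'E'
from g import *
W=dict(np.load("w6.npz"))
H=conv(W,HP,36);c=H.mean(0);print("centre",c)
th=[]
r=np.linalg.norm(H-c,axis=1);a=np.degrees(np.arctan2(*(H-c).T[::-1]));print(np.round(r,1))
i=(r>20)&(r<40);j=r>40
a6=a-np.where(j,30,0);z=np.exp(1j*np.radians(6*a6[r>20])).mean();ph=np.angle(z)/6;print("phase",np.degrees(ph),abs(z))
hs=np.array([[0,0]]+[[30*np.cos(ph+k*np.pi/3),30*np.sin(ph+k*np.pi/3)] for k in range(6)]+[[51.96*np.cos(ph+np.pi/6+k*np.pi/3),51.96*np.sin(ph+np.pi/6+k*np.pi/3)] for k in range(6)])
np.savez("sieve.npz",c=c,hs=hs)
print("holes rel",np.round(hs).tolist())
S=conv(W,[(447,240),(340,423),(461,417),(565,366),(228,433)],43)-c
L=conv(W,[(292,256),(397,348),(522,526)],48)-c
for n,P in(("S",S),("L",L)):
  for q in P:
    dd=np.linalg.norm(hs-q,axis=1);o=np.argsort(dd)[:3];print(n,np.round(q,1),"r",round(np.linalg.norm(q)),[(np.round(hs[k]).tolist(),round(dd[k],1)) for k in o])
print(proj(W,[[458.8,-280.6,292.9-175]],True))
E
```

```text
centre [ 408.06191497 -240.78671027]
[52.2 52.2 30.1 30.6 52.2 30.4  1.9 30.1 52.4 30.2 30.1 52.4 51.2]
phase -10.97850535975757 0.9987071852046412
holes rel [[0.0, 0.0], [29.0, -6.0], [20.0, 23.0], [-10.0, 28.0], [-29.0, 6.0], [-20.0, -23.0], [10.0, -28.0], [49.0, 17.0], [10.0, 51.0], [-39.0, 34.0], [-49.0, -17.0], [-10.0, -51.0], [39.0, -34.0]]
S [-24.5  37.7] r 45 [([-39.0, 34.0], np.float64(15.2)), ([-10.0, 28.0], np.float64(17.5)), ([-29.0, 6.0], np.float64(32.4))]
S [ -5.6 -16.6] r 18 [([-20.0, -23.0], np.float64(15.3)), ([0.0, 0.0], np.float64(17.6)), ([10.0, -28.0], np.float64(19.3))]
S [14.5  9.2] r 17 [([20.0, 23.0], np.float64(14.4)), ([0.0, 0.0], np.float64(17.2)), ([29.0, -6.0], np.float64(21.1))]
S [22.1 39.7] r 45 [([10.0, 51.0], np.float64(16.7)), ([20.0, 23.0], np.float64(17.2)), ([-10.0, 28.0], np.float64(33.8))]
S [-23.7 -41.3] r 48 [([-10.0, -51.0], np.float64(16.9)), ([-20.0, -23.0], np.float64(19.1)), ([-49.0, -17.0], np.float64(35.2))]
L [-48.    3.6] r 48 [([-29.0, 6.0], np.float64(18.7)), ([-49.0, -17.0], np.float64(20.5)), ([-39.0, 34.0], np.float64(31.8))]
L [-10.8   8.3] r 14 [([0.0, 0.0], np.float64(13.6)), ([-29.0, 6.0], np.float64(18.8)), ([-10.0, 28.0], np.float64(20.1))]
L [47.3  2.5] r 47 [([49.0, 17.0], np.float64(14.5)), ([29.0, -6.0], np.float64(19.7)), ([20.0, 23.0], np.float64(34.2))]
[[259.84918891 188.52429007]]
```

Run:
```python
from g import *
p=cv2.imread("pics/w6.png");hsv=cv2.cvtColor(p,cv2.COLOR_BGR2GRAY)
print("cols",list(range(242,280)))
for v in range(170,232,2): print(v,' '.join(f"{x:3d}" for x in hsv[v,242:280]))
d=np.load("w6.npz")["d"]
for v in range(174,232,6): print(v,d[v,248:272:3].round())
```

```text
cols [242, 243, 244, 245, 246, 247, 248, 249, 250, 251, 252, 253, 254, 255, 256, 257, 258, 259, 260, 261, 262, 263, 264, 265, 266, 267, 268, 269, 270, 271, 272, 273, 274, 275, 276, 277, 278, 279]
170 224 221 219 218 219 221 220 220 219 207 128  88  82  82  80  87 133 162 169 169 170 174 201 208 211 214 216 216 214 214 214 216 216 215 213 212 207 204
172 216 219 221 221 221 223 220 220 218 215 203 150  99  82  80  82 102 152 159 162 184 207 214 216 216 214 213 216 218 217 215 211 207 199 162 132 109 101
174 100 116 138 177 196 209 212 209 211 215 217 218 211 193 174 159 159 172 198 210 215 215 213 213 212 213 209 205 191 164 141 113 101  92  90  89  90  90
176  73  75  75  76  77  81  86  94 108 127 129 132 131 131 138 146 150 160 166 159 150 135 115 107  98  94  92  88  88  88  89  88  89  89  89  90  90  91
178  76  76  77  77  77  78  79  79  79  79  80  81  82  82  84  85  88  92  93  89  87  87  86  86  86  87  87  88  88  89  88  89  89  89  90  89  90  91
180  75  76  76  77  77  78  79  78  80  80  80  84 101 119 121 124 127 124 124 122 114 107 100  94  88  84  72  70  71  81 
[... 3691 characters left out ...]
   9   9  10   9   9   8   9   9  10  10   8   8   8   8   9   9  10   9  28  84  30
230  63  17   9   7  10   9   9  10  10   9   8   8  10  10   8   8   9   7  10   9   9   9   9  10   7   9   9   9   9   9   8  10   8   9   9  16  46  20
174 [417. 415. 415. 418. 415. 415. 416. 417.]
180 [380. 384. 385. 323. 320. 324. 379. 377.]
186 [345. 319. 318. 318. 317. 317. 319. 327.]
192 [459. 322. 318. 295. 290. 296. 319. 319.]
198 [460. 459. 461. 270. 268. 271. 461. 461.]
204 [464. 462. 464. 250. 248. 251. 462. 464.]
210 [465. 465.   0. 232. 229. 233. 466. 466.]
216 [204. 196. 197. 196. 195. 196. 194. 197.]
222 [188. 183. 182. 184. 183. 184. 183. 183.]
228 [175. 173. 174. 174. 172. 172. 174. 174.]
```

The foot lies where the TCP predicts, to about 1.5 mm, and the sieve centre is about (408,-241). I'll enter at a free spot and feel for the plate.

Emit:
step_arm(series=[-10, 0, 0, 0, 1, -11, 0, 0, 0, 1, -10, 0, 0, 0, 1, 0, 0, 0, 0, 1, 0, 0, -25, 0, 1, 0, 0, -30, 0, 1, 0, 0, -15, 0, 1, 0, 0, -5, 0, 1, 0, 0, 0, 0, 1])

```text
clock: 15.9
eef_pos: [428.4, -281.8, 219.7]
eef_rot: [3.142, 0.001, 2.429]
wrist_force: [0.2, -0.5, -0.5]
finger_gap: 23.8
finger_force: 55.0
```

Emit:
step_arm(series=[0, 0, -1.5, 0, 1, 0, 0, -1.5, 0, 1, 0, 0, -0.5, 0, 1])

```text
clock: 16.27
eef_pos: [428.2, -281.7, 215.8]
eef_rot: [3.142, 0.0, 2.429]
wrist_force: [0.9, 0.2, -1.1]
finger_gap: 23.9
finger_force: 55.0
```

Emit:
step_arm(series=[0, 0, -1.5, 0, 1, 0, 0, -1.5, 0, 1, 0, 0, 0, 0, 1])

```text
clock: 16.65
eef_pos: [428.1, -281.6, 212.6]
eef_rot: [-3.142, -0.0, 2.429]
wrist_force: [-0.4, 0.2, -0.8]
finger_gap: 23.7
finger_force: 55.0
```

Emit:
step_arm(series=[0, 0, -1, 0, 1, 0, 0, 0, 0, 1])

```text
clock: 16.9
eef_pos: [428.1, -281.6, 211.6]
eef_rot: [-3.142, -0.0, 2.429]
wrist_force: [0.7, 0.1, -0.8]
finger_gap: 24.1
finger_force: 55.0
```

Emit:
step_arm(series=[-1, 13.5, 0, 0, 1, -1, 13.5, 0, 0, 1, -5.5, 5.5, 0, 0, 1, -4.5, -2.1, 0, 0, 1, -4.5, -2.1, 0, 0, 1, -4.5, -2.1, 0, 0, 1, -4.5, -2.1, 0, 0, 1, -4.5, -2.1, 0, 0, 1, 0, 0, 0, 0, 1, -7, 2.5, 0, 0, 1, -7, 2.5, 0, 0, 1, -7.5, -7, 0, 0, 1, -7.5, -7, 0, 0, 1, 3.7, -3.1, 0, 0, 1, 3.7, -3.1, 0, 0, 1, 3.7, -3.1, 0, 0, 1, 3.7, -3.1, 0, 0, 1, 3.7, -3.1, 0, 0, 1, 0, 0, 0, 0, 1])

```text
clock: 19.27
eef_pos: [387.8, -284.2, 211.6]
eef_rot: [-3.142, -0.0, 2.429]
wrist_force: [-0.1, 0.3, -2.3]
finger_gap: 23.9
finger_force: 55.0
```

```bash
cat > look.py <<'E'
import sys
from g import *
n=sys.argv[1]
s=manip.read_state();z=np.load("sieve.npz");c,hs=z["c"],z["hs"]
W=manip.camera_info("wrist");p,d=manip.camera("wrist");cv2.imwrite(f"pics/{n}.png",p)
print("rel",s["eef_pos"][:2]-c,s["eef_pos"][2],s["wrist_force"],s["finger_gap"])
# orthorectified depth -> heights over plate, 3D points
v,u=np.mgrid[0:384,0:512];r=ray(W,np.c_[u.ravel(),v.ravel()],True);ax=R.from_euler("xyz",W["orientation"]).as_matrix()[:,2]
dd=d.ravel();P=np.array(W["eye"])+r*(dd/(r@ax))[:,None]
q=P[:,:2]-c;ok=(dd>0)&(np.linalg.norm(q,axis=1)<60)&(np.linalg.norm(q-(s["eef_pos"][:2]-c),axis=1)>13)
q=q[ok];h=P[ok,2]
# ascii height map: 3mm cells, row=y descending, col=x
g=np.full((40,40),-9.);i=((q+60)/3).astype(int)
for (a,b),k in zip(i,h): g[b,a]=max(g[b,a],k-36)
for b in range(39,-1,-1): print(f"{b*3-59:4d} "+''.join(' ' if x==-9 else 'o' if x<-5 else '.' if x<3.5 else ('s' if x<15 else 'L' if x<27 else '#') for x in g[b]))
E
python3 look.py a1
```

```text
rel [-20.24803537 -43.44276863] 211.5580677202071 [-0.07083016  0.25930919 -2.32640768] 23.924007918747296
  58                ........  .              
  55            ..........    ....           
  52           ...........     ....          
  49         .............     ......        
  46        ..............    .s......       
  43       ....sss.........  .ssss ....      
  40          sssss.......##..ssss .....     
  37          sssss......##...sssss......    
  34    .     sssss.   .###...sssss.......   
  31   ...    .ssss     .###...ss..........  
  28   ...    .....    ######.   ..........  
  25  .............   ########    .......... 
  22  ..............  ##########  .....    . 
  19  ..............sL##########  .....      
  16 .............LLL##############....     .
  13 .LLLLLL.....LLLL##############...LLLLL .
  10 LLLLLLLL.   LLL############.###.LLLLLLL 
   7 LLLLLLLL    LL#######.###s...##sLLLLLLL 
   4 LLLLLLLL   ##L####### .###.....sLLLLLLL 
   1 LLLLLLLL  ##########  ..##.....###LLLLL 
  -2 LLLLLLLL.##########    .....   sL##LLLL 
  -5 .LLLLLLs##########    .....     ###LLLL 
  -8 .sLLLL.##########..........     sLLLLL  
 -11 ..   ..########.............    ..sss...
 -14 .     .#######..........................
 -17       .####### .........................
 -20       ####### ###...................... 
 -23      ###########......   .............. 
 -26   ..####### ### .....    .............. 
 -29   ..######.. ###.....     .....    ...  
 -32    ######.##  ###....     .....     ..  
 -35    #####...     ##....   ......     .   
 -38     ####.#      .##............         
 -41     ###.##       ...............        
 -44      ##.#        ................       
 -47       ###.         ............         
 -50         ##         ...........          
 -53                    ..........           
 -56               .      .. ....            
 -59              .
```

Emit:
step_arm(series=[7, 8.6, 0, 0, 1, 7, 8.6, 0, 0, 1, 7, 8.6, 0, 0, 1, 7, 8.6, 0, 0, 1, 1.5, 4.2, 0, 0, 1, 1.5, 4.2, 0, 0, 1, 1.5, 4.2, 0, 0, 1, 1.5, 4.2, 0, 0, 1, 1.5, 4.2, 0, 0, 1, 0, 0, 0, 0, 1, 6.8, 4.7, 0, 0, 1, 6.8, 4.7, 0, 0, 1, 6.8, 4.7, 0, 0, 1, -4.1, 4, 0, 0, 1, -4.1, 4, 0, 0, 1, -4.1, 4, 0, 0, 1, -4.1, 4, 0, 0, 1, 0, 0, 0, 0, 1])

```text
clock: 21.58
eef_pos: [426.9, -198.5, 211.9]
eef_rot: [3.142, 0.0, 2.429]
wrist_force: [0.4, 0.4, -1.5]
finger_gap: 24.3
finger_force: 55.0
```

Emit:
step_arm(series=[-6.5, 0.5, 0, 0, 1, -6.5, 0.5, 0, 0, 1, -6.5, 0, 0, 0, 1, -6, 0, 0, 0, 1, -4.2, -1.2, 0, 0, 1, -4.2, -1.2, 0, 0, 1, -4.2, -1.2, 0, 0, 1, -4.2, -1.2, 0, 0, 1, -4.2, -1.2, 0, 0, 1, 0, 0, 0, 0, 1])

```text
clock: 22.82
eef_pos: [380.4, -203.7, 211.8]
eef_rot: [3.142, 0.0, 2.428]
wrist_force: [0.0, -0.0, -0.9]
finger_gap: 24.3
finger_force: 55.0
```

```bash
python3 look.py a2
```

```text
rel [-27.63352796  37.04929951] 211.75666919708894 [ 0.02604984 -0.04342234 -0.94725507] 24.28739164121724
  58                          .              
  55                    ..    ...            
  52           ###    ....     ....          
  49         ## ### ......     ......        
  46         #    ##......    ........       
  43               ##......  ..........      
  40       #       ##................ ..     
  37     # #        ................         
  34     ###           ...........           
  31    #####           ........             
  28   ### ##           ......               
  25   ## ..###...      .....                
  22      ...##....                          
  19     .....#...LL                         
  16     s.......sLL                         
  13   LLLLL.....LLL                         
  10  LLLLLLL    LLL                         
   7  LLLLLLL    LLL                         
   4  LLLLLLL    LLLL                        
   1 LLLLLLLL    LLLL                        
  -2 LLLLLLLL   ...LL                        
  -5 LLLLLLL .......                         
  -8 .LLLLL ...........                      
 -11 ..    .........  ..                     
 -14 .     .........   ..                    
 -17       ......                            
 -20       .....                             
 -23  .   ......                             
 -26  ..........                             
 -29   ..........                            
 -32   ...........                           
 -35    ...........                          
 -38     ..........                          
 -41      ..........                         
 -44       .........                         
 -47       ........                          
 -50         ......                          
 -53           ....                          
 -56            ....                         
 -59               .
```

Emit:
step_arm(series=[0, 0, 30, 0, 1, 0, 0, 35, 0, 1, 5, -5, 18, 0, 1, 18, -18, 0, 0, 1, 18, -18, 0, 0, 1, 18, -18, 0, 0, 1, 14, -14, 0, 0, 1, 5, -5, 0, 0, 1, 0, 0, 0, 0, 1])

```text
clock: 24.0
eef_pos: [458.6, -281.5, 294.4]
eef_rot: [-3.142, -0.001, 2.429]
wrist_force: [0.2, -0.7, -1.6]
finger_gap: 23.8
finger_force: 55.0
```

```bash
python3 look.py a3
python3 - <<'E'
from g import *
a=cv2.imread("pics/a3.png")
E
```

```text
rel [ 50.49011337 -40.71563506] 294.441382971565 [ 0.24008657 -0.70624573 -1.57169849] 23.847627323477038
  58              .........                  
  55             .........    ...            
  52          ............     .....         
  49         .............     ......        
  46        ..............     .......       
  43       ................  ..........      
  40         ............................    
  37          ...........................    
  34    .     ......   ...................   
  31    .      ....     ...................  
  28   ...    .....     ......   ..........  
  25   ............     .....     .......... 
  22  ..............    .....     ......     
  19  .............LLLLL.....     .....      
  16 ...s.........LLLLLLL.....   ......      
  13 ..LLLLL.....LLLLLLLL.............sLLLL##
  10  LLLLLLs    LLLLLLLL............sLLLLL##
   7 LLLLLLLL    LLLLLLLL ...........LL######
   4 LLLLLLLL    LLLLLLLL  .........sL#######
   1 LLLLLLLL    LLLLLLLL  ....... .L########
  -2 LLLLLLLL..  ..LLLLs    .....   s########
  -5 .LLLLLLs.......L.     .....    #########
  -8 ..LLLLs............  ......   #########.
 -11 ..   .......................   #######..
 -14 .     ....................... .######...
 -17       ......   ...............######..##
 -20       .....    ..............########## 
 -23      ......     ......   ...#######.### 
 -26  .. .......     .....    ..#######...## 
 -29   ..........   ......   ######### ## #  
 -32   ...................  #########        
 -35    .................. ######### #       
 -38     .................#########. #       
 -41      ................########## #       
 -44       .......... ...#########.###       
 -47        ........   ..########.####       
 -50         ......     ..######..##.        
 -53           ....     .######..##.         
 -56            ....    #######..            
 -59               .  .######..
```

Emit:
step_arm(series=[-4, 15, 10, 0, 1, -8, 30, 10, 0, 1, -6, 26, 0, 0, 1, 0, 0, 0, 0, 1, 0, 0, 0, 0, 1])

```text
clock: 24.68
eef_pos: [440.5, -210.5, 315.3]
eef_rot: [3.142, 0.001, 2.429]
wrist_force: [0.3, -0.7, -1.2]
finger_gap: 24.3
finger_force: 55.0
```

```bash
python3 look.py a4
```

```text
rel [32.47715281 30.26048966] 315.29470832233005 [ 0.27719611 -0.72082759 -1.16926575] 24.256189418146434
  58               ........   ##             
  55             .........   #####           
  52           ..........   #######.         
  49         ............  ##########        
  46        ..............#######..###       
  43       ............##.######.##.###      
  40         .........#########..#    ##     
  37          .......#########...      ##    
  34    .      ......#########.#       ###   
  31    ..    ..... ##########.#        ..   
  28   ...   ......############              
  25   ............########..####            
  22  ..............######..## ##            
  19  ............s#######.##   ##           
  16 ....s.......s#######.....   ##..        
  13 .sLLLLL..  .#######L.........#..        
  10 sLLLLLLL   #######LL............        
   7 LLLLLLLL#########LLL............L       
   4 LLLLLLL##########LLL  .........LLLL LL  
   1 LLLLLL###########LL   ....... .LLLLLLL  
  -2 LLLLL############LL   ......   sLLLLLLLL
  -5 .LLL#############     .....     LLLLLLL 
  -8 . LL############... .......     .LLLLL  
 -11 ..    ..########............    ...   ..
 -14 .     ...######.........................
 -17        ...##### ........................
 -20       .....#### ....................... 
 -23  .   ......#####......  ............... 
 -26   ......... #####....     ............. 
 -29   ..........## ##...      .....    ...  
 -32   ..........#.......     .....      .   
 -35     .................    .....      .   
 -38     ...........................         
 -41      ..........................         
 -44       ..........  ................      
 -47        ........    ..............       
 -50         ......     .............        
 -53           ....     ...........          
 -56             ...    .........            
 -59               .  .........
```

All five small balls are through and the three large ones remain on the plate. I'll take the rod back to the beaker.

Emit:
step_arm(series=[-2, 15, 0, 0, 1, -3, 30, 0, 0, 1, -4, 45, 0, 0, 1, -4, 55, 0, 0, 1, -5, 55, 0, 0, 1, -5, 55, 0, 0, 1, -5, 55, 0, 0, 1, -4, 55, 0, 0, 1, -4, 50, 0, 0, 1, -3, 40, 0, 0, 1, -2, 27, 0, 0, 1, -1, 15, 0, 0, 1, 0, 0, 0, 0, 1, 0, 0, 0, 0, 1])

```text
clock: 26.48
eef_pos: [398.7, 285.6, 314.7]
eef_rot: [-3.142, 0.0, 2.428]
wrist_force: [0.1, 0.6, -1.9]
finger_gap: 24.3
finger_force: 55.0
```

Run:
```python
from h import *
s=manip.read_state();print(s["eef_pos"])
I=manip.camera_info("top");p,_=manip.camera("top");g=cv2.resize(cv2.cvtColor(p,cv2.COLOR_BGR2GRAY),None,fx=4,fy=4,interpolation=2)
W=manip.camera_info("wrist");p,d=manip.camera("wrist");cv2.imwrite("pics/b1.png",p)
c=proj(W,[[402,291,100]],True)[0];print(c)
f=192/np.tan(np.radians(W["fovy"])/2);r=40/np.linalg.norm(W["eye"]-[402,291,100])*f
gw=cv2.cvtColor(p,cv2.COLOR_BGR2GRAY);k=4;x0,y0=int(c[0]-60),int(c[1]-60)
S=cv2.resize(gw[y0:y0+120,x0:x0+120],None,fx=k,fy=k,interpolation=2)
H=cv2.HoughCircles(cv2.GaussianBlur(S,(7,7),2),cv2.HOUGH_GRADIENT_ALT,1,30,param1=100,param2=0.3,minRadius=int(r*k*.75),maxRadius=int(r*k*1.2))
for h in ([] if H is None else H.reshape(-1,3)): print(onz(W,[[h[0]/k+x0,h[1]/k+y0]],100,True),h[2]/k/r*40)
```

```text
[398.72951891 285.63803589 314.74436977]
[264.74332278 180.64413526]
[[399.67621598 293.00861062]] 40.33597416485335
[[399.67621598 293.00861062]] 33.035878153069774
```

The beaker is in place. Lowering and releasing.

Emit:
step_arm(series=[0, 0, -25, 0, 1, 0, 0, -35, 0, 1, 0, 0, -35, 0, 1, 0, 0, -25, 0, 1, 0, 0, -12, 0, 1, 0, 0, -2, 0, 1, 0, 0, 0, 0, 0.5, 0, 0, 0, 0, 0, 0, 0, 0, 0, 0, 0, 0, 0, 0, 0, 0, 0, 0, 0, 0, 0, 0, 0, 0, 0])

```text
clock: 28.08
eef_pos: [398.6, 286.4, 180.7]
eef_rot: [-3.142, -0.0, 2.429]
wrist_force: [0.9, -0.2, 0.1]
finger_gap: 80.6
finger_force: 0.0
```

Emit:
step_arm(series=[0, 0, 15, 0, 0, 0, 0, 20, 0, 0, 0, 0, 30, 0, 0, 0, 0, 40, 0, 0, 0, 0, 40, 0, 0, 0, 0, 0, 0, 0, 0, 0, 0, 0, 0, 0, 0, 0, 0, 0, 0, 0, 0, 0, 0, 0, 0, 0, 0, 0])

```text
clock: 29.32
eef_pos: [398.6, 286.3, 325.4]
eef_rot: [-3.141, -0.0, 2.429]
wrist_force: [-0.4, 0.5, 0.7]
finger_gap: 93.5
finger_force: 0.0
```

Run:
```python
from h import *
s=manip.read_state();print(s["clock"],s["eef_pos"],s["finger_gap"],s["wrist_force"])
W=manip.camera_info("wrist");p,d=manip.camera("wrist");cv2.imwrite("pics/b2.png",p)
v,u=np.mgrid[0:384,0:512];r=ray(W,np.c_[u.ravel(),v.ravel()],True);ax=R.from_euler("xyz",W["orientation"]).as_matrix()[:,2]
dd=d.ravel();P=np.array(W["eye"])+r*(dd/(r@ax))[:,None];g=p.max(2).ravel()
ok=(dd>0)&(np.abs(P[:,:2]-[400,292]).max(1)<110)
G=np.full((55,55),-1.)
for (x,y,h) in P[ok]: i,j=int((x-290)/4),int((y-182)/4); G[j,i]=max(G[j,i],h)
for j in range(54,-1,-1): print(f"{182+4*j:4d} "+''.join(' ' if h<0 else chr(48+min(int(h/20),20)) for h in G[j]))
```

```text
29.325 [398.58341884 286.34146525 325.37632832] 93.52902781006162 [-0.3590441   0.5102958   0.65722583]
 398 0000000000000000000000000000000000000000 00000000000000
 394 00000000000000000000000000000 00000000000  0 000 000000
 390 000000 00000000000000000000000  00000000000000000000000
 386 000000000000000000000000 0 0000000000000000000000000000
 382 0000000000000 000000 00000000000000000000000000 0000000
 378 00000000000  0000000 000000000000000 00000000000000000 
 374  0000000000000000 000000000 000000000000000000 000000 0
 370 000 000000 0000000000000000000000D000000000000 0  00000
 366 0000  0000000000 0000000000 0000DD000000000000000000 00
 362 0000000000000000000000000000 00DDD00000000000000000 000
 358 000 000000000000000000000000000DDDD000000000000 00 0000
 354 000000000000000 00000 00000000DDDDDD0000000 000000 0000
 350 00000000000000000000000 00000DDDDDDD000  0 00000 000000
 346 000000 000000000000000000000DDDDDDDDDDDD00000000 000000
 342 000 00000 000000000000000000DDDDDDDDDDDD00 000 0000  00
 338 0  0 00000000000000000000000DDDDDDDDDD0000000000 000000
 334 00000000000000 
[... 1657 characters left out ...]
00000   000000000000000 000000
 222 0000000000000D0 00000000000000000 00000000  00000000000
 218 00000000000000000 0000000000000000000000000000000000 00
 214 00000000000000000 0000000000000000000000000000 0000 000
 210 0 0 0000000  000000000000 000 0000000000000000000000000
 206 000000000 000000000000000000000000000000000000000000000
 202 000000000000000 000000000000000000000000000000000000000
 198 00 000000000 0000 00000000 0000000000 00000000000000000
 194  0000000000000000000000000000 0000000000000000 00000000
 190 00000000 000000000 00000000 0 0000000000000000000000  0
 186 000000000000000000000000000 0000000000000000000000000 0
 182 0000000000 0000000 000000 00  00000000000000000000 000
```

```bash
python3 -c "
from cell import manip
print(manip.sign_off())"
```

```text
the job is handed in; nothing more can be done
None
```

The job is handed in at about 29 s: all five small balls are through the plate, the three large ones are still on it, and the rod is standing foot down in the upright beaker, released.

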